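# Put the microscope's loose optics back in their tray

## Task

Put the microscope's loose optics - the objective, the eyepiece, the condenser lens and the filter cube - back in the foam-lined tray, each upright and fully down in the recess that is shaped and sized for it. Set them down gently, they must not be dropped, and leave the stand loupe and the steel V-block where they are.

Things in the scene. Friction and masses are not known exactly. Their poses are not given: they have to be found in the camera images.
- objective_center (a point): objective lens of a microscope: slim bright-steel barrel standing upright on its thread, 54 mm tall; thread 21 mm in diameter at the foot, barrel 26 mm in diameter from 6 to 36 mm up, then tapering to a small nose. This point: on its axis, half-way up (27 mm). The recess rim comes 8 mm up its side, so take it at least 10 mm above its foot. 0.09 to 0.18 kg.
- eyepiece_center (a point): eyepiece: black, upright, 52 mm tall, wide above and narrow below: steel tube 30 mm in diameter for the lowest 19 mm, ribbed body 39 mm, eyecup 42 mm in diameter from 39 mm up to the flat top with a glass in it. This point: on its axis, half-way up (26 mm). The recess rim comes 8 mm up its side, so take it at least 10 mm above its foot. 0.09 to 0.18 kg.
- condenser_center (a point): condenser lens: low, wide black ribbed ring 52 mm in diameter from 5 to 21 mm up, above that narrowing to a bright 35 mm top with a glass; 28 mm tall. This point: on its axis, half-way up (14 mm). The recess rim comes 8 mm up its side, so take it at least 10 mm above its foot. 0.09 to 0.18 kg.
- filter_cube_center (a point): filter cube: dark metal block 36 x 36 x 40 mm (tall) with a round amber glass in its top and in one side, a small screw at each corner of the top. This point: its centre, 20 mm up; x and y square to its sides, z up. The recess rim comes 8 mm up its side, so take it at least 10 mm above its foot. 0.09 to 0.18 kg.
- loupe_center (a point): stand loupe, not part of the microscope: 44 mm tall, clear foot 54 mm in diameter that narrows upwards to a black ribbed barrel 33 mm in diameter. This point: on its axis, 22 mm up. Loose, to be left standing. Two unlisted small things (62 mm tall at most) also stand among the loose ones; all stand at least 80 mm apart, centre to centre.
- v_block_center (a point): V-block, not part of the microscope: bright steel block 36 x 36 x 36 mm with a V groove along its top. This point: its centre, 18 mm up; x along the groove. Loose, to be left standing.
- recess_small_floor (a point): black foam insert, 84 mm square, one of four lying two by two (85 mm apart, any arrangement) in a fixed flat aluminium tray, 180 mm square; tray rim and foam top are 18 mm above the bench. It has one round recess, 40 mm in diameter (the smallest round one), 8 mm deep, floor blue: the place of the objective lens. This point: centre of the recess floor, 10 mm above the bench; z up, x and y along the tray's sides.
- recess_medium_floor (a point): black foam insert, 84 mm square, one of four lying two by two (85 mm apart, any arrangement) in a fixed flat aluminium tray, 180 mm square; tray rim and foam top are 18 mm above the bench. It has one round recess, 55 mm in diameter (the middle round one), 8 mm deep, floor blue: the place of the eyepiece. This point: centre of the recess floor, 10 mm above the bench; z up, x and y along the tray's sides.
- recess_large_floor (a point): black foam insert, 84 mm square, one of four lying two by two (85 mm apart, any arrangement) in a fixed flat aluminium tray, 180 mm square; tray rim and foam top are 18 mm above the bench. It has one round recess, 67 mm in diameter (the largest), 8 mm deep, floor blue: the place of the condenser lens. This point: centre of the recess floor, 10 mm above the bench; z up, x and y along the tray's sides.
- recess_square_floor (a point): black foam insert, 84 mm square, one of four lying two by two (85 mm apart, any arrangement) in a fixed flat aluminium tray, 180 mm square; tray rim and foam top are 18 mm above the bench. It has one square recess, 50 x 50 mm, 8 mm deep, floor blue: the place of the filter cube, which goes in square to the recess, any side to the front. This point: centre of the recess floor, 10 mm above the bench; z up, x and y along the tray's sides.

How it is judged:
By the outcome, as a careful person would: the job done as asked, in the order asked, and still so for the second after the job is handed in, with the robot touching nothing.
It also fails if it takes over 102 s, if anything falls off the work surface, if the arm or the gripper's body presses on something with over 40 N, if the wrist force passes 120 N, or if a joint passes its speed limit or range.

## Robot

A 6-joint arm with a two-finger parallel gripper is mounted at the origin on the work surface. World frame = base frame: x ahead of the robot, y to its left, z up, the work surface at z = 0. Lengths are in m, angles in rad, forces in N, time in s.
With the tool pointing down it reaches from about 0.3 to 0.95 m from the base axis. Payload 3.1 kg.
Tool frame: the origin (TCP) lies at the centre of the arm's flange, where the gripper is bolted on; the fingertips stand 173 mm ahead of it and the grasp point (between the pads) lies 155 mm ahead of it; z points along the fingers, y is the direction in which the jaws open and shut (so a half turn about z gives the same grasp; the last joint's range is limited). The gripper opens to 85 mm and grips with 20 to 120 N. Pads are 22 mm wide; open, the fingers measure 114 mm over their backs; the gripper's body (76 mm by 85 mm) begins 54 mm behind the grasp point. The pads swing forward as they close: fully open they stand 13 mm farther back than shut.
Start: joints at [1.103, 0.308, 1.634, -0, 1.2, -0.07], TCP at [0.242, 0.576, 0.405] pointing down, gripper open.
Joint ranges: [-3.06, 3.06], [-0.79, 1.96], [0.05, 2.63], [-1.19, 4.34], [0.05, 2.64], [-2.94, 2.94]. Speed limits (rad/s): [2.79, 2.79, 3.14, 3.14, 3.14, 3.14].

## Interface

Orientations are given as a unit quaternion [w, x, y, z].
In Python, from plant import arm gives the robot as it stands. The module is installed in compiled form; this text tells all that it offers.
- The arm moves only by the tool play_rows, never from a script. Its argument "series" is a list of rows, each an object with "dp": the shift along the tool's x, y, z in mm, a list of three; "yaw": the turn about the tool's z in degrees. A call has exactly 5 rows; each row is the pose to reach, as a shift and turn from the pose commanded when the call began, along the tool's axes at that moment; what a row does not reach only later rows make up. A row lasts 1/8 s, in which the tool goes at most 62.5 mm and 10.7 degrees, less where a joint would pass 70% of its speed; a pose out of reach is approached as far as the arm can. A call with a gripper value outside its range is refused whole. "fingers" is the opening, from 0 (shut) to 1 (fully open), set as the call begins (left out, the last holds). The fingers move at their own pace and stop on an object; "force" is the grip in N (left out, the last holds). Time passes only in rows, so rows that repeat a pose let the fingers close, or fill a call up. It gives the time, the measured TCP pose, the force and the opening at its end, in the units of the state.
- arm.sense(): the state, without advancing time (a new reading comes with each control period).
- arm.get_image(name): name is "side" or "top"; returns a dict with "color" (384x512x3 uint8, red, green, blue), "range_z" (384x512 float32, m along the optical axis (not along the pixel's ray), 0 where there is no reading), "mtx" (3x3 intrinsics, pixels), "k1" (the pictures are not rectified: a ray, as slopes to the right and down, at radius r is drawn at 1 + k1 r^2 times it, then the intrinsics apply), "origin" and "attitude" of the camera in the world. Camera axes: x right, y up, looking along -z (the intrinsics and any distortion apply to the point x, -y, -z); pixel columns grow to the right and rows downward; lengths in m; the calibration is good to about 2 mm. A picture is of the moment at which its call begins.
- arm.close_job(): hands the job in, once; it reports no verdict.
Trained networks look in a picture, given as the dict that the camera call returned (one of the last four; its "shot" number tells which), for a name from the list of things; names that differ only in an ending like _2 or _b are one class to them, and where a whole thing is asked for, a point or a joint stands for the part that bears it (a point fixed in the world has none). Each returns a list of dicts, best first, with "score" (0 to 1); they miss things now and then, are a little off and sometimes report something else, mostly with a low value. They report only what shows in the picture. A call takes as long as a camera call.
- arm.find_in(picture, label): "xy" ([column, row] in pixels, amid what is visible of it).
- arm.place_of(picture, label): "xy" ([column, row] in pixels: a listed point, or the origin of a listed thing).
The state is a dict: "time_s": time; "q": joint angles; "qvel": joint speeds; "joint_efforts": joint torques, N m; "position": TCP position; "ee_rot": TCP orientation; "ft_force": force on the tool from outside, world axes, zero at the start; "torque": the same for the moment, N m; "opening": finger opening in m.
Only numpy, scipy, OpenCV 4.12 (cv2) and the standard library are available. Lean on these libraries where they do the work, as an engineer would, in place of code of your own. Each camera call takes 0.05 s, during which the arm holds its last target.

## Working session

There is one attempt and no reset: what is moved stays moved. The work goes in short steps, Python scripts to look and compute and a tool call to move; the robot and the scene stay as the last step left them, time stands still between calls to the robot, and variables do not carry over. Pictures are saved under pics/ and viewed, and the job is handed in when it is done.

Besides the shell and the picture viewer there is one more tool, called as name(argument=value, ...), one argument or row to a line, values as JSON. play_rows: Moves the arm, as the interface text tells. Its arguments: {"type":"object","properties":{"series":{"type":"array"},"fingers":{"type":"number"},"force":{"type":"number"}},"required":["series"]}

```bash
mkdir -p pics; ls; cat > h.py <<'E'
import numpy as np, cv2
from plant import arm
from scipy.spatial.transform import Rotation as R
def att(p):
    a=np.array(p["attitude"],float)
    if a.shape==(3,3): return a
    return R.from_quat([a[1],a[2],a[3],a[0]]).as_matrix()
def und(p,uv):
    K=np.array(p["mtx"],float);uv=np.atleast_2d(np.array(uv,float))
    d=np.c_[(uv[:,0]-K[0,2])/K[0,0],(uv[:,1]-K[1,2])/K[1,1]]
    s=d.copy()
    for _ in range(20):
        s=d/(1+p["k1"]*(s**2).sum(1))[:,None]
    return s
def ray(p,uv):
    s=und(p,uv); d=np.c_[s[:,0],-s[:,1],-np.ones(len(s))]
    return np.array(p["origin"],float), d@att(p).T
def at_z(p,uv,z):
    o,d=ray(p,uv); t=(z-o[2])/d[:,2]; return o+d*t[:,None]
def cloud(p):
    h,w=p["range_z"].shape
    u,v=np.meshgrid(np.arange(w),np.arange(h))
    o,d=ray(p,np.c_[u.ravel(),v.ravel()])
    return (o+d*p["range_z"].ravel()[:,None]).reshape(h,w,3)
def proj(p,X):
    X=np.atleast_2d(X);c=(X-np.array(p["origin"]))@att(p)
    s=np.c_[c[:,0]/-c[:,2],-c[:,1]/-c[:,2]]
    s=s*(1+p["k1"]*(s**2).sum(1))[:,None];K=np.array(p["mtx"])
    return np.c_[s[:,0]*K[0,0]+K[0,2],s[:,1]*K[1,1]+K[1,2]]
def save(p,n,crop=None,sc=1.5):
    im=p["color"][...,::-1]
    if crop: im=im[crop[1]:crop[3],crop[0]:crop[2]]
    cv2.imwrite("pics/"+n,cv2.resize(im,None,fx=sc,fy=sc,interpolation=cv2.INTER_CUBIC))
E
python3 - <<'E'
from h import *
import pickle
np.set_printoptions(precision=4,suppress=True)
s=arm.sense();print(s)
for n in("top","side"):
    p=arm.get_image(n);save(p,n+"0.png");pickle.dump(p,open(n+"0.pkl","wb"))
    print(n,p["mtx"],p["k1"],p["origin"],p["attitude"])
    for l in["objective_center","eyepiece_center","condenser_center","filter_cube_center","loupe_center","v_block_center","recess_small_floor","recess_medium_floor","recess_large_floor","recess_square_floor"]:
        z={'o':.027,'e':.026,'c':.014,'f':.02,'l':.022,'v':.018,'r':.01}[l[0]]
        for r in arm.place_of(p,l)[:3]:
            print(l,np.round(r["xy"],1),round(r["score"],2),at_z(p,r["xy"],z)[0])
E
```

```text
pics
{'time_s': 0.0, 'q': array([ 1.1033,  0.309 ,  1.6352, -0.    ,  1.1997, -0.0697]), 'qvel': array([ 0.001 ,  0.0007,  0.001 , -0.0018,  0.0012, -0.0011]), 'joint_efforts': array([ -0.0019, -41.5251, -27.6662,  -0.0002,   0.0103,  -0.    ]), 'position': array([0.242 , 0.5758, 0.4034]), 'ee_rot': array([-0.0003,  0.1976,  0.9803, -0.0011]), 'ft_force': array([ 0.1014, -0.5056,  0.7504]), 'torque': array([-0.0497,  0.0146, -0.0083]), 'opening': 0.08542404920693424}
top [[362.5376   0.     253.5561]
 [  0.     362.5376 189.2966]
 [  0.       0.       1.    ]] -0.10553633753888493 [ 0.4871 -0.0046  0.853 ] [-0.7003 -0.0174  0.0219  0.7133]
objective_center [174.9 160.4] 0.49 [0.6029 0.1696 0.027 ]
objective_center [352.3 167.6] 0.3 [ 0.579  -0.2395  0.027 ]
eyepiece_center [169.9 204.7] 0.73 [0.5012 0.1819 0.026 ]
eyepiece_center [178.8 157.5] 0.59 [0.6096 0.1607 0.026 ]
condenser_center [228.3 230.9] 0.81 [0.4386 0.0497 0.014 ]
condenser_center [175.1 156.5] 0.28 [0.6139 0.1718 0.014 ]
filter_cube_center [133.2 184.1] 0.9 [0.5506 0.2694 0.02  ]
loupe_center [226.7 185.1] 0.97 [0.544
[... 594 characters left out ...]
0363 -0.0227  0.3973  0.9167]
objective_center [226.2 261.2] 0.63 [0.6076 0.164  0.027 ]
eyepiece_center [283.  273.3] 0.72 [0.5035 0.1811 0.026 ]
condenser_center [318.1 225.6] 0.71 [0.4357 0.0542 0.014 ]
filter_cube_center [255.1 322.9] 0.77 [0.5447 0.2727 0.02  ]
loupe_center [264.5 217.1] 0.85 [0.5462 0.0461 0.022 ]
v_block_center [191.7 310. ] 0.62 [0.6514 0.2579 0.018 ]
recess_small_floor [257.5 140.6] 0.93 [ 0.5863 -0.242   0.01  ]
recess_small_floor [285.1 167.9] 0.69 [ 0.5085 -0.1313  0.01  ]
recess_medium_floor [289.4 144.5] 0.88 [ 0.5    -0.2298  0.01  ]
recess_large_floor [285.  164.7] 0.89 [ 0.5091 -0.1437  0.01  ]
recess_square_floor [251.7 162.2] 0.62 [ 0.5926 -0.1479  0.01  ]
```

View pics/top0.png

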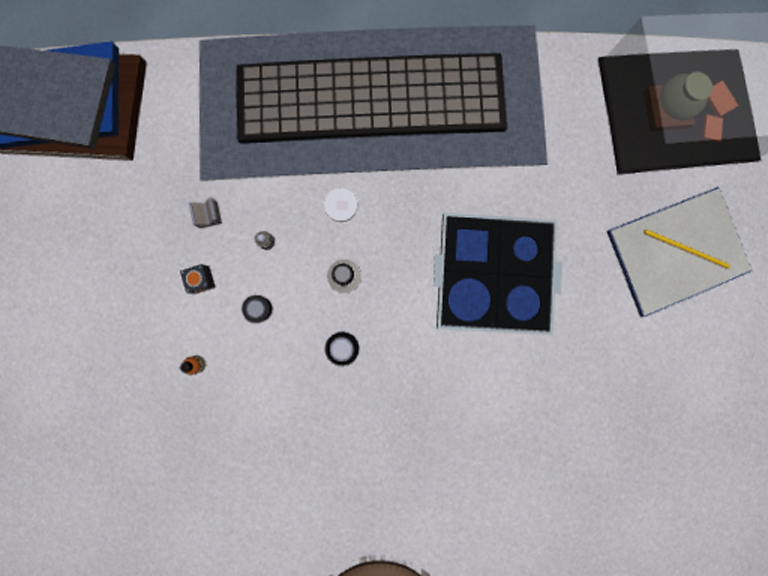

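View pics/side0.png

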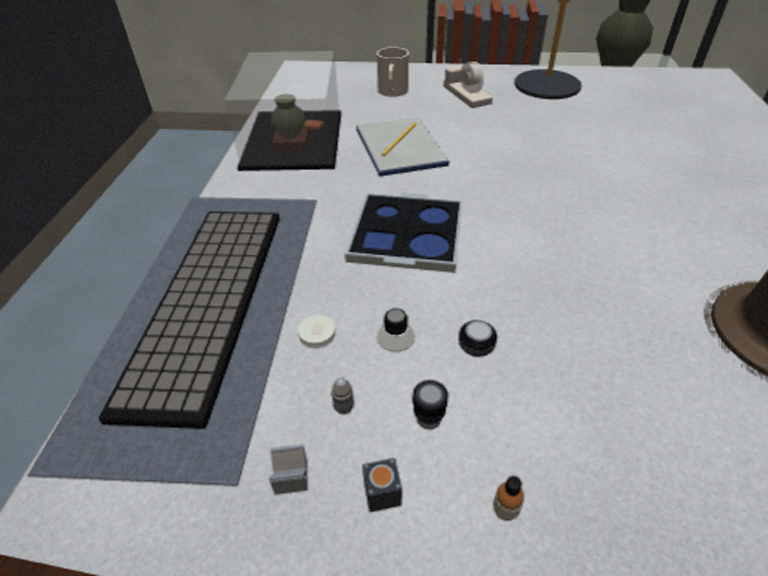

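The top view (1.5x pixels) shows:
- **Loose parts:** objective (264,240), eyepiece (257,308), condenser (342,348), cube (197,279), loupe (344,275), V-block (206,213).
- **Unlisted things:** a white puck (340,204) and a bottle (192,365).
- **Tray recesses:** square (472,246), small (525,248), large (470,299), medium (523,303).

Next I'll refine these positions with depth.

```bash
python3 - <<'E'
from h import *
import pickle
np.set_printoptions(precision=4,suppress=True)
C={'obj':(.605,.167),'eye':(.502,.181),'con':(.437,.052),'cube':(.548,.271),'loupe':(.545,.049),'vb':(.651,.258),'bottle':(.405,.26),'puck':(.65,.05)}
for n in("top","side"):
    p=pickle.load(open(n+"0.pkl","rb"));P=cloud(p)
    m=(abs(P[...,0]-.4)<.1)&(abs(P[...,1]-.1)<.05)&(p["range_z"]>0)
    print(n,"bench z med",np.median(P[m][:,2]))
    for k,c in C.items():
        m=(np.hypot(P[...,0]-c[0],P[...,1]-c[1])<.037)&(P[...,2]>.006)
        Q=P[m]; 
        if len(Q)<5: print(k,len(Q));continue
        zt=np.percentile(Q[:,2],95)
        T=Q[Q[:,2]>zt-.006]
        print(k,len(Q),"zt %.3f"%zt,"ext",Q.min(0),Q.max(0),"top",T.mean(0),len(T))
        if k in('cube','vb'):
            (cx,cy),(w,h),a=cv2.minAreaRect((T[:,:2]*1000).astype(np.float32)); print("   rect",cx,cy,w,h,a)
    # recesses: blue
    c=p["color"].astype(int); b=((c[...,2]>c[...,0]*1.5)&(c[...,2]>60)&(abs(P[...,0]-.545)<.11)&(abs(P[...,1]+.19)<.11)).astype(np.uint8)
    nl,lab,st,ce=cv2.connectedComponentsWithStats(b)
    for i in range(1,nl):
        if st[i,4]<40: continue
        ys,xs=np.where(lab==i); W=at_z(p,np.c_[xs,ys],.010)
        print("blue",st[i,4],ce[i],"mean",W.mean(0),"ext",W.min(0)[:2],W.max(0)[:2],"depthz",np.median(P[lab==i][:,2]), cv2.minAreaRect((W[:,:2]*1000).astype(np.float32)))
    m=(abs(P[...,0]-.545)<.12)&(abs(P[...,1]+.19)<.12)&(P[...,2]>.013)&(P[...,2]<.03)
    print("tray",P[m].mean(0),cv2.minAreaRect((P[m][:,:2]*1000).astype(np.float32)))
E
```

```text
top bench z med 0.0003565633461858342
obj 124 zt 0.056 ext [0.5915 0.155  0.0069] [0.6159 0.1772 0.0567] top [0.6039 0.1668 0.0533] 38
eye 293 zt 0.055 ext [0.4777 0.156  0.0214] [0.5178 0.1961 0.056 ] top [0.4983 0.1757 0.0526] 264
con 410 zt 0.031 ext [0.4113 0.0253 0.0076] [0.4616 0.0756 0.0327] top [0.4352 0.0512 0.0283] 297
cube 328 zt 0.043 ext [0.5246 0.2512 0.0067] [0.568  0.2942 0.045 ] top [0.5459 0.2726 0.0405] 246
   rect 546.2075805664062 273.002197265625 36.75846862792969 35.34482955932617 16.377586364746094
loupe 362 zt 0.046 ext [0.524  0.0211 0.0061] [0.5735 0.0727 0.0478] top [0.5484 0.047  0.0445] 160
vb 292 zt 0.037 ext [0.6299 0.2419 0.0066] [0.6702 0.2823 0.0393] top [0.6496 0.2635 0.0353] 81
   rect 650.4576416015625 261.82452392578125 33.911529541015625 36.91071701049805 11.552788734436035
bottle 178 zt 0.063 ext [0.4012 0.2644 0.0069] [0.429  0.2904 0.0656] top [0.4142 0.2796 0.0618] 41
puck 403 zt 0.016 ext [0.6337 0.0259 0.0092] [0.6862 0.0756 0.0178] top [0.6599 0.0506 0.0139] 400
blue 436 [314.2798 163.2729] mean [ 0.5925 -0.1541  0.01  ] ext [ 0.5668 -0.
[... 2336 characters left out ...]
07891027 ((501.0988464355469, -234.7695770263672), (49.44993209838867, 47.93483352661133), 33.177738189697266)
blue 220 [252.2455 160.2591] mean [ 0.5921 -0.1559  0.01  ] ext [ 0.566  -0.1781] [ 0.6191 -0.1335] depthz 0.010077145180715785 ((592.4006958007812, -156.54696655273438), (44.34717559814453, 50.800315856933594), 85.1012954711914)
blue 324 [285.8549 163.3395] mean [ 0.5071 -0.1494  0.01  ] ext [ 0.4745 -0.1797] [ 0.5396 -0.1196] depthz 0.009801127930274156 ((506.9400329589844, -149.67236328125), (62.39732360839844, 60.56653594970703), 35.63174057006836)
tray [ 0.5507 -0.1879  0.017 ] ((547.8090209960938, -193.342041015625), (203.99819946289062, 180.17572021484375), 85.65667724609375)
```

```bash
cat >> h.py <<'E'
def cmd(x,y,z,jaw=None):
    s=arm.sense();w,a,b,c=s["ee_rot"];M=R.from_quat([a,b,c,w]).as_matrix()
    d=M.T@(np.array([x,y,z])-s["position"])*1000
    j=np.degrees(np.arctan2(M[1,1],M[0,1]))
    yaw=0
    if jaw is not None: yaw=-((jaw-j+90)%180-90)
    print("dp",np.round(d,1),"yaw %.1f"%yaw,"jaw %.1f"%j,"t %.2f"%s["time_s"],"pos",np.round(s["position"],4),"q6 %.2f"%s["q"][5],"F",np.round(s["ft_force"],1),"op %.4f"%s["opening"])
E
python3 -c "
from h import *
cmd(.6038,.1675,.30)"
```

```text
dp [-491.8 -236.7  104.7] yaw 0.0 jaw 67.2 t 1.10 pos [0.2421 0.5762 0.4047] q6 -0.07 F [-0.2  1.2 -0.4] op 0.0856
```

play_rows(
  series=[
    {"dp": [-60, -28, 12], "yaw": 0},
    {"dp": [-115, -55, 25], "yaw": 0},
    {"dp": [-170, -82, 37], "yaw": 0},
    {"dp": [-225, -108, 48], "yaw": 0},
    {"dp": [-280, -135, 60], "yaw": 0},
  ],
  fingers=0.7,
  force=40,
)

```text
time_s: 1.72
position: [0.4465, 0.3448, 0.3455]
ee_rot: [0.0, 0.197, 0.98, 0.0]
ft_force: [1.6, -0.0, -0.5]
opening: 0.06
```

play_rows(
  series=[
    {"dp": [-55, -27, 12], "yaw": 0},
    {"dp": [-110, -54, 24], "yaw": 0},
    {"dp": [-165, -80, 35], "yaw": 0},
    {"dp": [-212, -102, 45], "yaw": 0},
    {"dp": [-212, -102, 45], "yaw": 0},
  ],
)

```text
time_s: 2.35
position: [0.6033, 0.1669, 0.2997]
ee_rot: [0.0, 0.2, 0.98, -0.0]
ft_force: [-0.3, -0.0, 0.6]
opening: 0.0593
```

```bash
python3 -c "
from h import *
cmd(.6038,.1675,.185)"
```

```text
dp [ -0.2   0.8 114.7] yaw 0.0 jaw 66.9 t 2.35 pos [0.6033 0.1669 0.2997] q6 -0.97 F [-0.3 -0.   0.6] op 0.0593
```

play_rows(
  series=[
    {"dp": [0, 1, 40], "yaw": 0},
    {"dp": [0, 1, 80], "yaw": 0},
    {"dp": [0, 1, 103], "yaw": 0},
    {"dp": [0, 1, 114], "yaw": 0},
    {"dp": [0, 1, 115], "yaw": 0},
  ],
)

```text
time_s: 2.98
position: [0.6012, 0.1716, 0.1852]
ee_rot: [-0.0, 0.197, 0.98, -0.0]
ft_force: [-0.9, 1.0, 0.4]
opening: 0.0595
```

```bash
python3 -c "
from h import *
cmd(.6038,.1675,.185)
p=arm.get_image('side');save(p,'s1.png',(140,160,340,320),4)
p=arm.get_image('top');save(p,'t1.png',(100,100,250,240),4)"
```

```text
dp [-4.  -2.8  0.2] yaw 0.0 jaw 67.2 t 2.98 pos [0.6012 0.1716 0.1852] q6 -0.97 F [-0.9  1.   0.4] op 0.0595
```

View pics/s1.png

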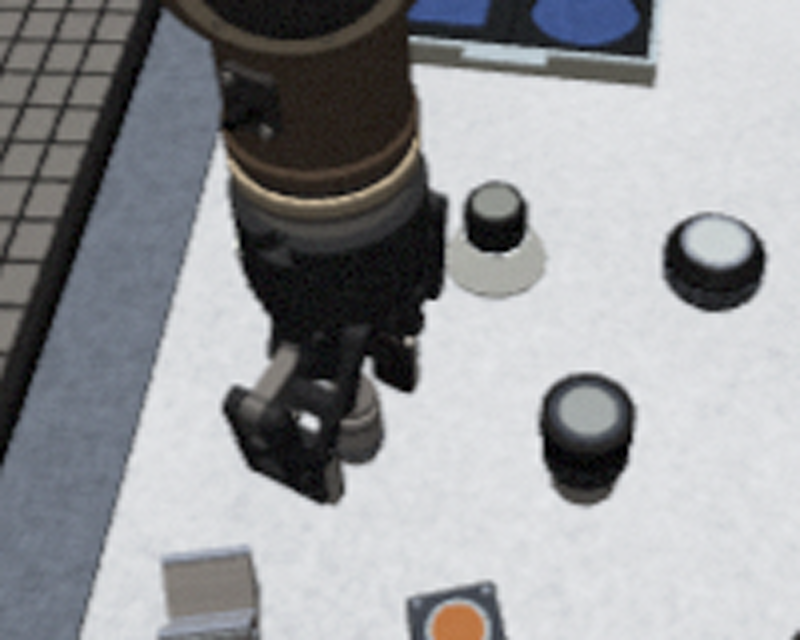

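```bash
python3 -c "
from h import *
cmd(.6038,.1675,.185);print(arm.sense()['q'])"
```

```text
dp [-3.1 -3.1  1.6] yaw 0.0 jaw 67.2 t 3.08 pos [0.6022 0.1716 0.1866] q6 -0.97 F [1.1 0.  0.2] op 0.0596
[ 2.08001333e-01  5.82179504e-01  1.74088275e+00  7.00200657e-05
  8.16646139e-01 -9.65475775e-01]
```

View pics/t1.png

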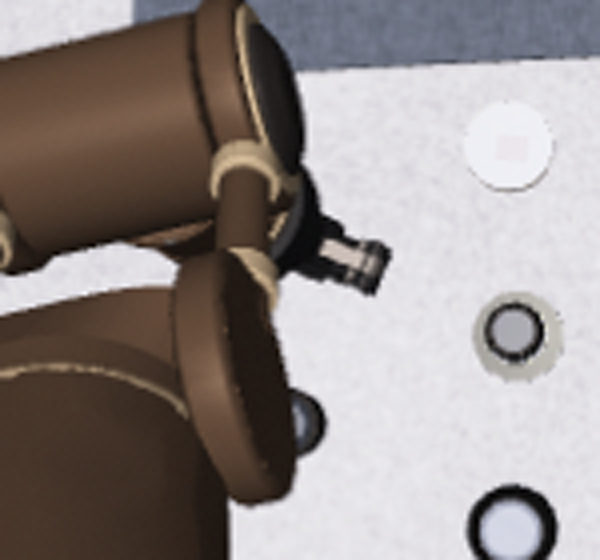

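play_rows(
  series=[
    {"dp": [-3, -3, 1], "yaw": 0},
    {"dp": [-3, -3, 1], "yaw": 0},
    {"dp": [-3, -3, 1], "yaw": 0},
    {"dp": [-3, -3, 1], "yaw": 0},
    {"dp": [-3, -3, 1], "yaw": 0},
  ],
)

```text
time_s: 3.7
position: [0.6032, 0.1671, 0.1845]
ee_rot: [-0.0, 0.198, 0.98, -0.0]
ft_force: [-0.2, 0.1, 0.1]
opening: 0.0601
```

play_rows(
  series=[
    {"dp": [0, 0, 0], "yaw": 0},
    {"dp": [0, 0, 0], "yaw": 0},
    {"dp": [0, 0, 0], "yaw": 0},
    {"dp": [0, 0, 0], "yaw": 0},
    {"dp": [0, 0, 0], "yaw": 0},
  ],
  fingers=0.0,
  force=35,
)

```text
time_s: 4.32
position: [0.6033, 0.1672, 0.1846]
ee_rot: [0.0, 0.198, 0.98, 0.0]
ft_force: [0.5, -0.6, 1.4]
opening: 0.0249
```

play_rows(
  series=[
    {"dp": [0, 0, -5], "yaw": 0},
    {"dp": [0, 0, -25], "yaw": 0},
    {"dp": [0, 0, -60], "yaw": 0},
    {"dp": [0, 0, -95], "yaw": 0},
    {"dp": [0, 0, -110], "yaw": 0},
  ],
)

```text
time_s: 4.95
position: [0.6043, 0.1674, 0.2984]
ee_rot: [0.003, 0.198, 0.98, 0.001]
ft_force: [0.6, 0.6, -1.6]
opening: 0.0246
```

```bash
python3 -c "
from h import *
p=arm.get_image('side');save(p,'s2.png',(140,60,340,300),2.5)
cmd(.5859,-.2387,.295)"
```

```text
dp [-140.  -381.7    3.7] yaw 0.0 jaw 67.2 t 5.00 pos [0.6046 0.1675 0.2994] q6 -0.97 F [0.6 0.6 0. ] op 0.0244
```

View pics/s2.png

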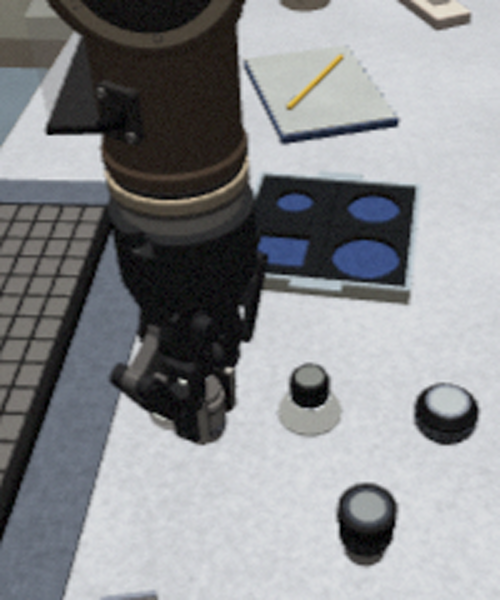

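The objective is held and lifted clear. Moving to the small recess.

play_rows(
  series=[
    {"dp": [-15, -40, 0], "yaw": 0},
    {"dp": [-33, -90, 0], "yaw": 0},
    {"dp": [-51, -140, 0], "yaw": 0},
    {"dp": [-70, -190, 0], "yaw": 0},
    {"dp": [-88, -240, 0], "yaw": 0},
  ],
)

```text
time_s: 5.62
position: [0.5906, -0.0897, 0.2934]
ee_rot: [-0.001, 0.198, 0.98, 0.0]
ft_force: [0.8, 0.6, -1.4]
opening: 0.0244
```

play_rows(
  series=[
    {"dp": [-18, -50, 0], "yaw": 0},
    {"dp": [-35, -95, 0], "yaw": 0},
    {"dp": [-47, -128, 0], "yaw": 0},
    {"dp": [-52, -142, 0], "yaw": 0},
    {"dp": [-52, -142, 0], "yaw": 0},
  ],
)

```text
time_s: 6.25
position: [0.584, -0.2395, 0.2937]
ee_rot: [-0.001, 0.198, 0.98, 0.0]
ft_force: [0.5, 0.1, -1.2]
opening: 0.0239
```

```bash
python3 -c "
from h import *
cmd(.5859,-.2387,.196)"
```

```text
dp [-1.6  1.5 97.7] yaw 0.0 jaw 67.1 t 6.25 pos [ 0.584  -0.2395  0.2937] q6 -1.63 F [ 0.5  0.1 -1.2] op 0.0239
```

play_rows(
  series=[
    {"dp": [-1, 1, 35], "yaw": 0},
    {"dp": [-1, 1, 65], "yaw": 0},
    {"dp": [-1, 1, 80], "yaw": 0},
    {"dp": [-1, 1, 86], "yaw": 0},
    {"dp": [-1, 1, 88], "yaw": 0},
  ],
)

```text
time_s: 6.88
position: [0.5862, -0.2384, 0.2069]
ee_rot: [0.0, 0.197, 0.98, -0.0]
ft_force: [-0.4, -0.1, -0.7]
opening: 0.0246
```

```bash
python3 -c "
from h import *
p=arm.get_image('side');save(p,'s3.png',(200,80,340,200),5)
cmd(.5859,-.2387,.195)"
```

```text
dp [ 0.3 -0.2 12.1] yaw 0.0 jaw 67.2 t 6.92 pos [ 0.5862 -0.2386  0.2071] q6 -1.63 F [ 0.1 -1.3 -1. ] op 0.0242
```

View pics/s3.png

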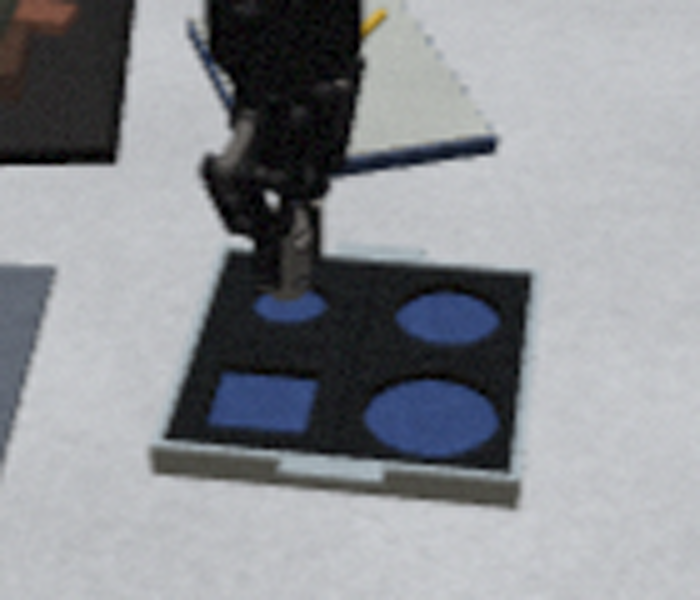

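play_rows(
  series=[
    {"dp": [0, 0, 6], "yaw": 0},
    {"dp": [0, 0, 9], "yaw": 0},
    {"dp": [0, 0, 11], "yaw": 0},
    {"dp": [0, 0, 12], "yaw": 0},
    {"dp": [0, 0, 12], "yaw": 0},
  ],
)

```text
time_s: 7.55
position: [0.5857, -0.2388, 0.1946]
ee_rot: [0.0, 0.198, 0.98, -0.0]
ft_force: [-0.0, -0.1, -0.9]
opening: 0.0246
```

play_rows(
  series=[
    {"dp": [0, 0, 0.3], "yaw": 0},
    {"dp": [0, 0, 0.6], "yaw": 0},
    {"dp": [0, 0, 0.8], "yaw": 0},
    {"dp": [0, 0, 1], "yaw": 0},
    {"dp": [0, 0, 1], "yaw": 0},
  ],
)

```text
time_s: 8.18
position: [0.5858, -0.2388, 0.1945]
ee_rot: [0.0, 0.198, 0.98, -0.0]
ft_force: [-2.8, 1.6, 6.4]
opening: 0.0242
```

Contact at 6 N, so it is seated. Releasing.

play_rows(
  series=[
    {"dp": [0, 0, -0.5], "yaw": 0},
    {"dp": [0, 0, -0.5], "yaw": 0},
    {"dp": [0, 0, -0.5], "yaw": 0},
    {"dp": [0, 0, -0.5], "yaw": 0},
    {"dp": [0, 0, -0.5], "yaw": 0},
  ],
  fingers=0.6,
)

```text
time_s: 8.8
position: [0.5856, -0.2387, 0.1938]
ee_rot: [-0.0, 0.198, 0.98, 0.0]
ft_force: [-0.2, 0.3, 0.1]
opening: 0.0515
```

play_rows(
  series=[
    {"dp": [0, 0, -10], "yaw": 0},
    {"dp": [0, 0, -35], "yaw": 0},
    {"dp": [0, 0, -70], "yaw": 0},
    {"dp": [0, 0, -100], "yaw": 0},
    {"dp": [0, 0, -110], "yaw": 0},
  ],
  fingers=0.7,
)

```text
time_s: 9.43
position: [0.5866, -0.2392, 0.3073]
ee_rot: [0.003, 0.198, 0.98, -0.001]
ft_force: [0.9, 0.4, 0.1]
opening: 0.0601
```

```bash
python3 -c "
from h import *
p=arm.get_image('side');save(p,'s4.png',(200,80,340,200),5)
cmd(.499,.1762,.30)"
```

```text
dp [241.7 349.    6. ] yaw 0.0 jaw 67.2 t 9.47 pos [ 0.5866 -0.2392  0.3074] q6 -1.63 F [ 0.5 -0.6  1.1] op 0.0599
```

View pics/s4.png

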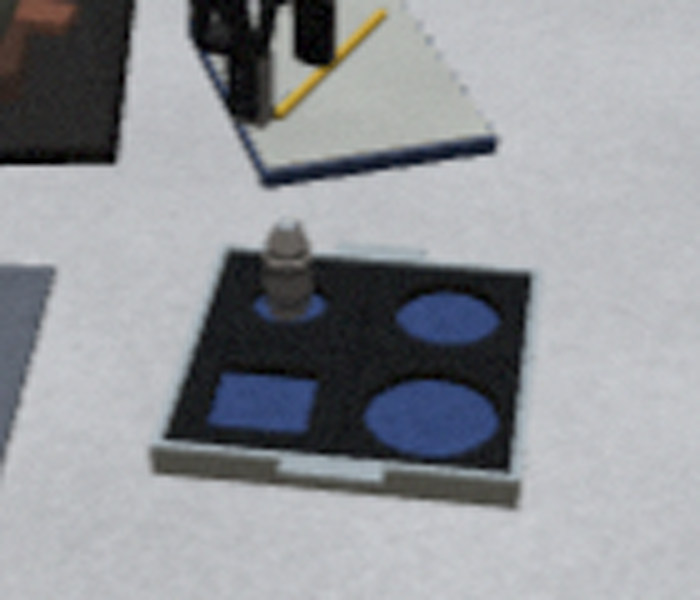

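The objective is upright in its recess at (288,290). The eyepiece is next.

play_rows(
  series=[
    {"dp": [25, 35, 0], "yaw": 0},
    {"dp": [55, 80, 0], "yaw": 0},
    {"dp": [87, 125, 0], "yaw": 0},
    {"dp": [118, 170, 0], "yaw": 0},
    {"dp": [150, 216, 0], "yaw": 0},
  ],
)

```text
time_s: 10.1
position: [0.5299, 0.0201, 0.3028]
ee_rot: [-0.001, 0.198, 0.98, -0.0]
ft_force: [0.8, 0.6, -0.1]
opening: 0.0599
```

play_rows(
  series=[
    {"dp": [30, 45, 0], "yaw": 0},
    {"dp": [60, 88, 0], "yaw": 0},
    {"dp": [83, 120, 0], "yaw": 0},
    {"dp": [92, 133, 0], "yaw": 0},
    {"dp": [92, 133, 0], "yaw": 0},
  ],
)

```text
time_s: 10.72
position: [0.4973, 0.1771, 0.3032]
ee_rot: [-0.0, 0.197, 0.98, -0.001]
ft_force: [0.4, -0.2, 0.2]
opening: 0.0593
```

```bash
python3 -c "
from h import *
cmd(.499,.1762,.199)"
```

```text
dp [-2.000e+00 -1.000e-01  1.042e+02] yaw 0.0 jaw 67.3 t 10.72 pos [0.4973 0.1771 0.3032] q6 -0.91 F [ 0.4 -0.2  0.2] op 0.0593
```

play_rows(
  series=[
    {"dp": [-2, 0, 40], "yaw": 0},
    {"dp": [-2, 0, 75], "yaw": 0},
    {"dp": [-2, 0, 98], "yaw": 0},
    {"dp": [-2, 0, 108], "yaw": 0},
    {"dp": [-2, 0, 108], "yaw": 0},
  ],
)

```text
time_s: 11.35
position: [0.4997, 0.175, 0.1954]
ee_rot: [-0.001, 0.198, 0.98, -0.0]
ft_force: [0.9, 0.3, 0.4]
opening: 0.0596
```

```bash
python3 -c "
from h import *
p=arm.get_image('side');save(p,'s5.png',(200,180,360,310),4)
cmd(.499,.1762,.195)"
```

```text
dp [1.4 0.3 1.3] yaw 0.0 jaw 67.2 t 11.40 pos [0.5001 0.1753 0.1963] q6 -0.92 F [ 0.1 -0.  -0.2] op 0.0599
```

View pics/s5.png

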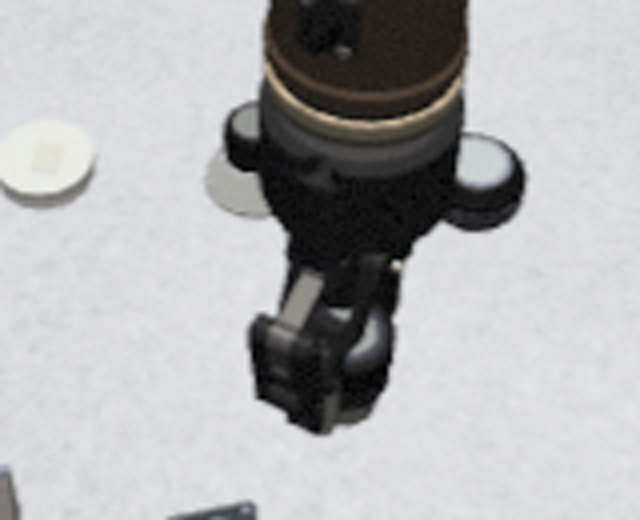

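play_rows(
  series=[
    {"dp": [0, 0, 0], "yaw": 0},
    {"dp": [0, 0, 0], "yaw": 0},
    {"dp": [0, 0, 0], "yaw": 0},
    {"dp": [0, 0, 0], "yaw": 0},
    {"dp": [0, 0, 0], "yaw": 0},
  ],
  fingers=0.0,
)

```text
time_s: 12.02
position: [0.5004, 0.1761, 0.1973]
ee_rot: [0.001, 0.197, 0.98, 0.0]
ft_force: [-0.8, -2.2, 6.5]
opening: 0.0403
```

play_rows(
  series=[
    {"dp": [0, 0, -5], "yaw": 0},
    {"dp": [0, 0, -25], "yaw": 0},
    {"dp": [0, 0, -60], "yaw": 0},
    {"dp": [0, 0, -95], "yaw": 0},
    {"dp": [0, 0, -105], "yaw": 0},
  ],
)

```text
time_s: 12.65
position: [0.5003, 0.1764, 0.3031]
ee_rot: [0.002, 0.198, 0.98, 0.001]
ft_force: [0.4, -0.1, -2.0]
opening: 0.0407
```

```bash
python3 -c "
from h import *
p=arm.get_image('side');save(p,'s6.png',(200,130,360,310),3.3)
cmd(.5012,-.2322,.30)"
```

```text
dp [-159.1 -376.3    2.7] yaw 0.0 jaw 67.2 t 12.70 pos [0.5002 0.1764 0.3032] q6 -0.92 F [ 0.9 -0.1 -0.5] op 0.0403
```

View pics/s6.png

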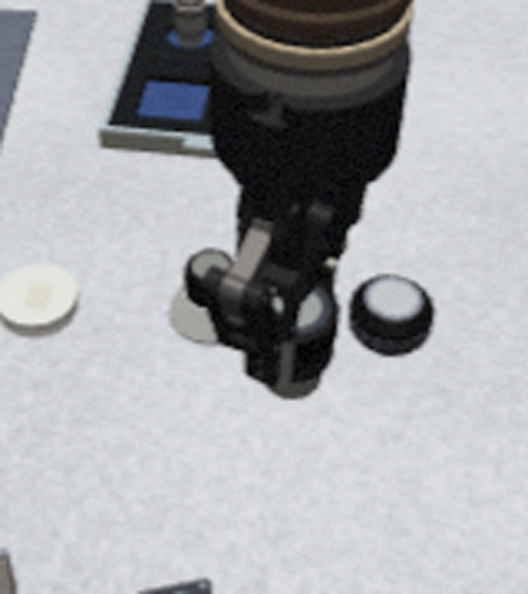

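play_rows(
  series=[
    {"dp": [-16, -38, 0], "yaw": 0},
    {"dp": [-36, -85, 0], "yaw": 0},
    {"dp": [-56, -132, 0], "yaw": 0},
    {"dp": [-76, -180, 0], "yaw": 0},
    {"dp": [-98, -230, 0], "yaw": 0},
  ],
)

```text
time_s: 13.32
position: [0.4997, -0.0752, 0.2991]
ee_rot: [-0.002, 0.197, 0.98, 0.0]
ft_force: [0.4, -0.7, -0.6]
opening: 0.04
```

play_rows(
  series=[
    {"dp": [-20, -48, 0], "yaw": 0},
    {"dp": [-40, -95, 0], "yaw": 0},
    {"dp": [-54, -130, 0], "yaw": 0},
    {"dp": [-61, -146, 0], "yaw": 0},
    {"dp": [-61, -146, 0], "yaw": 0},
  ],
)

```text
time_s: 13.95
position: [0.5001, -0.2325, 0.2997]
ee_rot: [-0.001, 0.199, 0.98, 0.001]
ft_force: [-0.1, 0.0, -0.5]
opening: 0.0407
```

```bash
python3 -c "
from h import *
cmd(.5012,-.2322,.22)"
```

```text
dp [-1.1  0.7 79.7] yaw 0.0 jaw 67.1 t 13.95 pos [ 0.5001 -0.2325  0.2997] q6 -1.69 F [-0.1  0.  -0.5] op 0.0407
```

play_rows(
  series=[
    {"dp": [-1, 0, 30], "yaw": 0},
    {"dp": [-1, 0, 55], "yaw": 0},
    {"dp": [-1, 0, 72], "yaw": 0},
    {"dp": [-1, 0, 80], "yaw": 0},
    {"dp": [-1, 0, 80], "yaw": 0},
  ],
)

```text
time_s: 14.58
position: [0.5015, -0.2321, 0.2206]
ee_rot: [-0.0, 0.197, 0.98, 0.0]
ft_force: [-0.6, -0.2, -0.8]
opening: 0.0402
```

```bash
python3 -c "
from h import *
p=arm.get_image('side');save(p,'s7.png',(200,80,340,200),5)
cmd(.5012,-.2322,.208)"
```

```text
dp [ 0.6 -0.  13.3] yaw 0.0 jaw 67.2 t 14.62 pos [ 0.5018 -0.2324  0.2213] q6 -1.69 F [ 0.2 -0.2 -1.1] op 0.0402
```

View pics/s7.png

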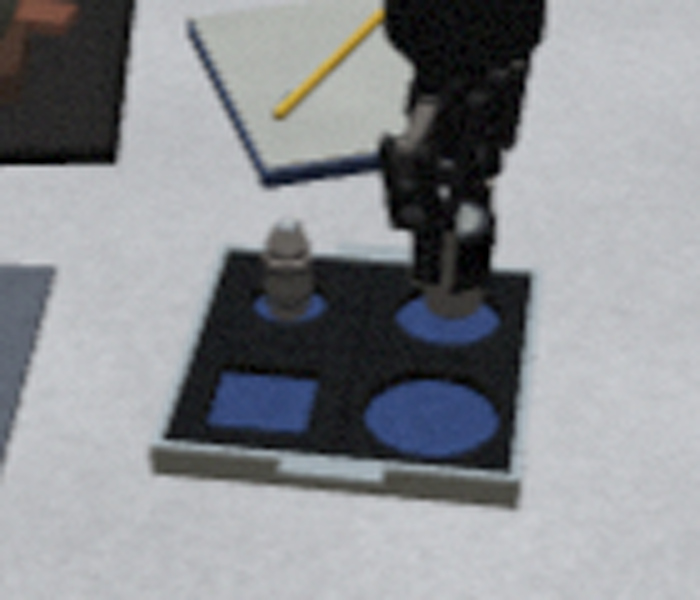

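play_rows(
  series=[
    {"dp": [0, 0, 5], "yaw": 0},
    {"dp": [0, 0, 8], "yaw": 0},
    {"dp": [0, 0, 10], "yaw": 0},
    {"dp": [0, 0, 12], "yaw": 0},
    {"dp": [0, 0, 12], "yaw": 0},
  ],
)

```text
time_s: 15.25
position: [0.5013, -0.2326, 0.2088]
ee_rot: [-0.0, 0.198, 0.98, 0.0]
ft_force: [0.1, 0.1, -1.2]
opening: 0.0402
```

play_rows(
  series=[
    {"dp": [0, 0, 0.5], "yaw": 0},
    {"dp": [0, 0, 0.8], "yaw": 0},
    {"dp": [0, 0, 1], "yaw": 0},
    {"dp": [0, 0, 1.3], "yaw": 0},
    {"dp": [0, 0, 1.3], "yaw": 0},
  ],
)

```text
time_s: 15.88
position: [0.5014, -0.2326, 0.2077]
ee_rot: [-0.0, 0.198, 0.98, -0.0]
ft_force: [-0.4, -0.7, -1.2]
opening: 0.04
```

play_rows(
  series=[
    {"dp": [0, 0, 0.3], "yaw": 0},
    {"dp": [0, 0, 0.6], "yaw": 0},
    {"dp": [0, 0, 0.9], "yaw": 0},
    {"dp": [0, 0, 1.2], "yaw": 0},
    {"dp": [0, 0, 1.2], "yaw": 0},
  ],
)

```text
time_s: 16.5
position: [0.5018, -0.2328, 0.2073]
ee_rot: [0.0, 0.198, 0.98, -0.0]
ft_force: [-1.4, 1.4, 6.1]
opening: 0.0404
```

Seated at TCP z 0.2073 m, as predicted. Releasing, with a small opening so the fingers don't swing far.

play_rows(
  series=[
    {"dp": [0, 0, -0.3], "yaw": 0},
    {"dp": [0, 0, -0.5], "yaw": 0},
    {"dp": [0, 0, -0.5], "yaw": 0},
    {"dp": [0, 0, -0.5], "yaw": 0},
    {"dp": [0, 0, -0.5], "yaw": 0},
  ],
  fingers=0.75,
)

```text
time_s: 17.12
position: [0.5014, -0.2326, 0.2069]
ee_rot: [-0.0, 0.198, 0.98, 0.0]
ft_force: [-0.3, -0.1, 0.0]
opening: 0.0637
```

play_rows(
  series=[
    {"dp": [0, 0, -10], "yaw": 0},
    {"dp": [0, 0, -35], "yaw": 0},
    {"dp": [0, 0, -65], "yaw": 0},
    {"dp": [0, 0, -90], "yaw": 0},
    {"dp": [0, 0, -95], "yaw": 0},
  ],
  fingers=0.85,
)

```text
time_s: 17.75
position: [0.5024, -0.2331, 0.3047]
ee_rot: [0.003, 0.198, 0.98, -0.001]
ft_force: [-0.4, -0.4, -0.0]
opening: 0.0727
```

```bash
python3 -c "
from h import *
p=arm.get_image('side');save(p,'s8.png',(200,80,340,200),5)
cmd(.4365,.0512,.30)"
```

```text
dp [170.5 236.6   3.3] yaw 0.0 jaw 67.2 t 17.80 pos [ 0.5021 -0.233   0.304 ] q6 -1.69 F [0.1 0.6 0.5] op 0.0727
```

View pics/s8.png

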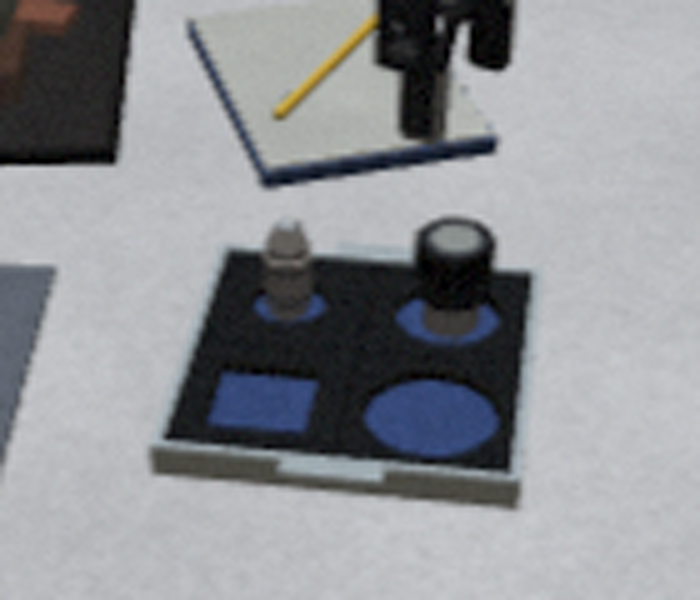

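Objective and eyepiece are both standing in the right recesses. The condenser is next, with the jaws turned so the fingers stay clear of its neighbours.

play_rows(
  series=[
    {"dp": [20, 28, 0], "yaw": 5},
    {"dp": [48, 66, 0], "yaw": 10},
    {"dp": [76, 106, 0], "yaw": 15},
    {"dp": [106, 147, 0], "yaw": 20},
    {"dp": [136, 188, 0], "yaw": 25},
  ],
  fingers=0.88,
)

```text
time_s: 18.42
position: [0.4477, -0.0052, 0.3009]
ee_rot: [-0.001, 0.407, 0.914, -0.0]
ft_force: [-0.3, -0.3, 0.7]
opening: 0.075
```

```bash
python3 -c "
from h import *
cmd(.4365,.0512,.22,41)"
```

```text
dp [49.3 29.5 80.9] yaw 1.0 jaw 42.0 t 18.43 pos [ 0.4477 -0.0052  0.3009] q6 -0.84 F [-0.3 -0.3  0.7] op 0.0750
```

play_rows(
  series=[
    {"dp": [25, 15, 15], "yaw": 0},
    {"dp": [42, 25, 40], "yaw": 0},
    {"dp": [49, 29, 65], "yaw": 0},
    {"dp": [49, 29, 78], "yaw": 0},
    {"dp": [49, 29, 78], "yaw": 0},
  ],
)

```text
time_s: 19.05
position: [0.4367, 0.0489, 0.2227]
ee_rot: [-0.002, 0.405, 0.914, -0.001]
ft_force: [0.3, -0.3, 1.0]
opening: 0.0747
```

```bash
python3 -c "
from h import *
cmd(.4365,.0512,.185,41)"
```

```text
dp [ 1.8  1.5 37.7] yaw 1.2 jaw 42.2 t 19.05 pos [0.4367 0.0489 0.2227] q6 -0.72 F [ 0.3 -0.3  1. ] op 0.0747
```

play_rows(
  series=[
    {"dp": [2, 1, 15], "yaw": 0},
    {"dp": [2, 1, 28], "yaw": 0},
    {"dp": [2, 1, 35], "yaw": 0},
    {"dp": [2, 1, 37], "yaw": 0},
    {"dp": [2, 1, 37], "yaw": 0},
  ],
)

```text
time_s: 19.68
position: [0.4369, 0.0513, 0.1869]
ee_rot: [-0.0, 0.405, 0.914, -0.0]
ft_force: [-0.4, 0.4, -0.1]
opening: 0.0751
```

```bash
python3 -c "
from h import *
cmd(.4365,.0512,.185,41)
p=arm.get_image('side');save(p,'s9.png',(250,160,390,280),5)
P=cloud(p);m=(np.hypot(P[...,0]-.4365,P[...,1]-.0512)<.07)&(p['range_z']>0)
d=np.hypot(P[...,0]-.4365,P[...,1]-.0512)
jd=np.array([np.cos(np.radians(42)),np.sin(np.radians(42))])
u=(P[...,0]-.4365)*jd[0]+(P[...,1]-.0512)*jd[1];v=-(P[...,0]-.4365)*jd[1]+(P[...,1]-.0512)*jd[0]
for sg in(1,-1):
  k=m&(sg*u>.034)&(sg*u<.06)&(abs(v)<.013)&(P[...,2]>.004)
  print(sg,k.sum(),np.sort(P[k][:,2])[:25])
"
```

```text
dp [ 0.2 -0.4  1.9] yaw 1.2 jaw 42.2 t 19.68 pos [0.4369 0.0513 0.1869] q6 -0.72 F [-0.4  0.4 -0.1] op 0.0751
1 1107 [0.02243822 0.02439883 0.0261013  0.02629048 0.02759573 0.02829925
 0.02863351 0.02965253 0.03026866 0.03049652 0.03092381 0.03179477
 0.03181847 0.03196693 0.0321393  0.03293092 0.03309485 0.03323184
 0.03325926 0.03333034 0.03343879 0.03359342 0.03369368 0.03400049
 0.03438081]
-1 645 [0.02269389 0.02343627 0.02368442 0.02388023 0.02393355 0.02398183
 0.02561526 0.0258948  0.0260318  0.02639788 0.02661513 0.02687093
 0.02690251 0.02729847 0.02737198 0.02739817 0.02762683 0.02789047
 0.02798699 0.02810015 0.02812458 0.02937119 0.02955341 0.02958173
 0.0295882 ]
```

View pics/s9.png

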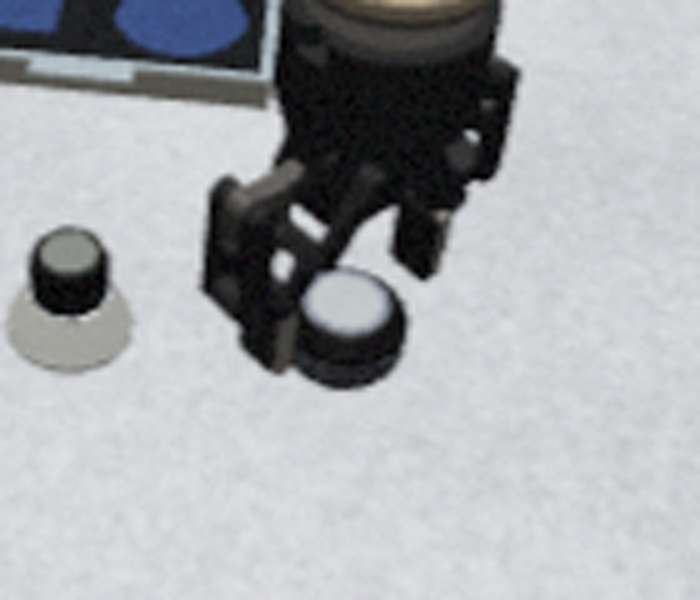

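play_rows(
  series=[
    {"dp": [0, 0, 4], "yaw": 0},
    {"dp": [0, 0, 7], "yaw": 0},
    {"dp": [0, 0, 7], "yaw": 0},
    {"dp": [0, 0, 7], "yaw": 0},
    {"dp": [0, 0, 7], "yaw": 0},
  ],
)

```text
time_s: 20.35
position: [0.4369, 0.0513, 0.18]
ee_rot: [0.0, 0.405, 0.914, 0.0]
ft_force: [-0.1, -0.7, 0.2]
opening: 0.0753
```

play_rows(
  series=[
    {"dp": [0, 0, 0], "yaw": 0},
    {"dp": [0, 0, 0], "yaw": 0},
    {"dp": [0, 0, 0], "yaw": 0},
    {"dp": [0, 0, 0], "yaw": 0},
    {"dp": [0, 0, 0], "yaw": 0},
  ],
  fingers=0.0,
)

```text
time_s: 20.98
position: [0.4368, 0.0513, 0.1804]
ee_rot: [-0.0, 0.405, 0.914, -0.0]
ft_force: [-2.4, 0.5, 4.9]
opening: 0.0498
```

```bash
python3 -c "
from h import *
cmd(.4365,.0512,.185,41)
p=arm.get_image('side');save(p,'s10.png',(250,160,390,280),5)
"
```

```text
dp [ 0.2 -0.3 -4.6] yaw 1.2 jaw 42.2 t 20.98 pos [0.4368 0.0513 0.1804] q6 -0.72 F [-2.4  0.5  4.9] op 0.0498
```

View pics/s10.png

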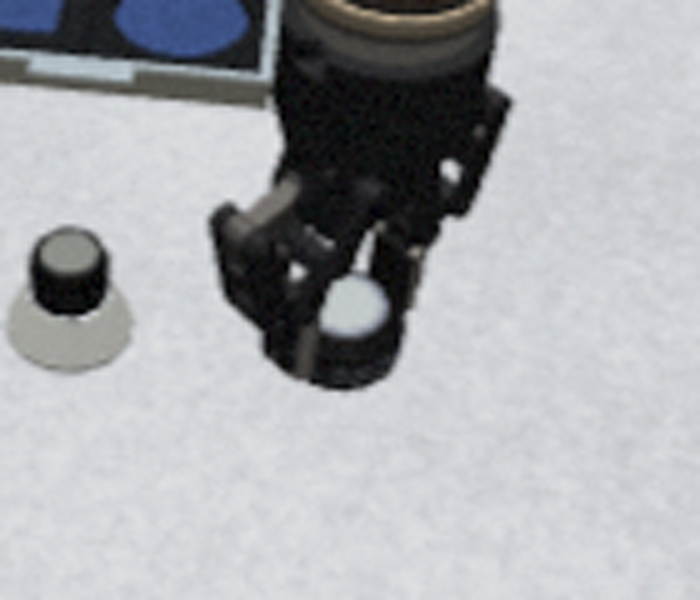

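play_rows(
  series=[
    {"dp": [0, 0, -5], "yaw": 0},
    {"dp": [0, 0, -25], "yaw": 0},
    {"dp": [0, 0, -60], "yaw": 0},
    {"dp": [0, 0, -90], "yaw": 0},
    {"dp": [0, 0, -100], "yaw": 0},
  ],
)

```text
time_s: 21.65
position: [0.4375, 0.0513, 0.2817]
ee_rot: [0.002, 0.405, 0.914, 0.001]
ft_force: [0.2, 0.5, -1.9]
opening: 0.0499
```

```bash
python3 -c "
from h import *
cmd(.5077,-.1475,.28)
p=arm.get_image('side');save(p,'s11.png',(250,110,390,230),5)
"
```

```text
dp [-194.4  -81.6    1.9] yaw 0.0 jaw 42.2 t 21.65 pos [0.4375 0.0513 0.2817] q6 -0.72 F [ 0.2  0.5 -1.9] op 0.0499
```

View pics/s11.png

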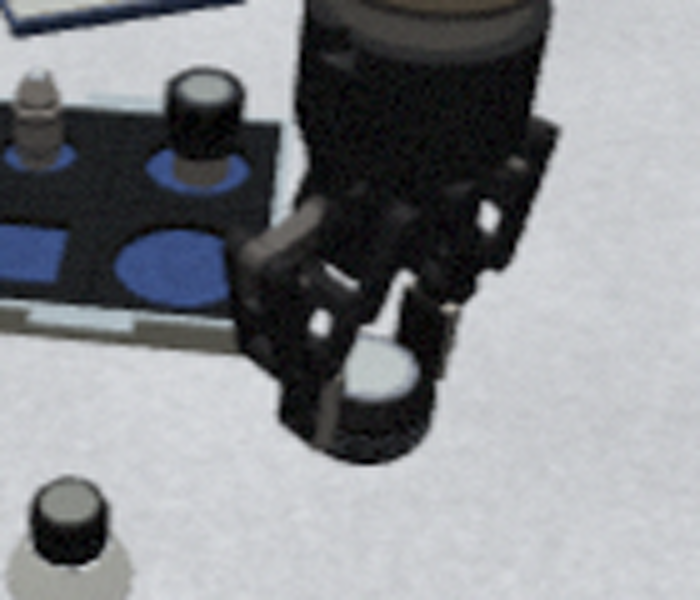

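play_rows(
  series=[
    {"dp": [-40, -17, 0], "yaw": 0},
    {"dp": [-95, -40, 0], "yaw": 0},
    {"dp": [-145, -61, 0], "yaw": 0},
    {"dp": [-180, -75, 0], "yaw": 0},
    {"dp": [-194, -81, 0], "yaw": 0},
  ],
)

```text
time_s: 22.32
position: [0.5072, -0.1486, 0.2785]
ee_rot: [-0.001, 0.406, 0.914, -0.0]
ft_force: [-0.1, 0.8, -1.5]
opening: 0.05
```

play_rows(
  series=[
    {"dp": [0, 0, 20], "yaw": 0},
    {"dp": [0, 0, 45], "yaw": 0},
    {"dp": [0, 0, 65], "yaw": 0},
    {"dp": [0, 0, 75], "yaw": 0},
    {"dp": [0, 0, 75], "yaw": 0},
  ],
)

```text
time_s: 22.95
position: [0.5064, -0.1461, 0.2038]
ee_rot: [-0.002, 0.405, 0.914, -0.0]
ft_force: [0.1, 0.2, -1.2]
opening: 0.0501
```

```bash
python3 -c "
from h import *
cmd(.5077,-.1475,.1905)
p=arm.get_image('side');save(p,'s12.png',(200,80,340,200),5)
"
```

```text
dp [-2.   0.  13.3] yaw 0.0 jaw 42.2 t 22.95 pos [ 0.5064 -0.1461  0.2038] q6 -1.10 F [ 0.1  0.2 -1.2] op 0.0501
```

View pics/s12.png

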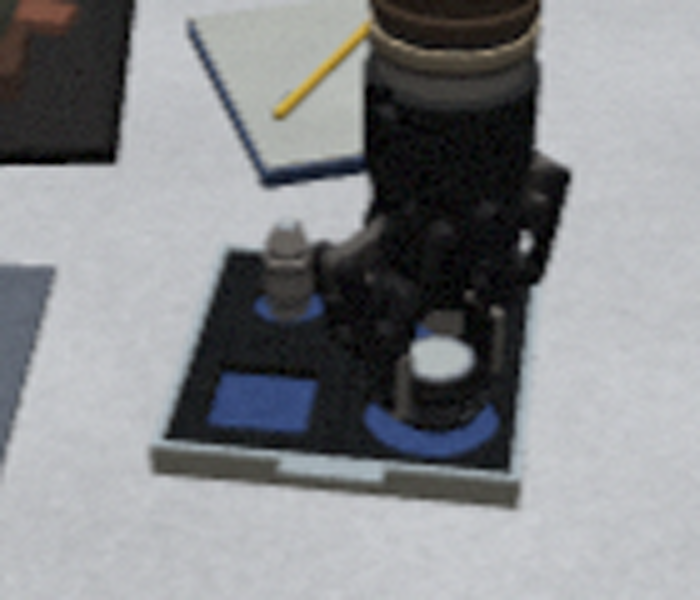

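play_rows(
  series=[
    {"dp": [-1, 0, 5], "yaw": 0},
    {"dp": [-1, 0, 9], "yaw": 0},
    {"dp": [-1, 0, 11], "yaw": 0},
    {"dp": [-1, 0, 12], "yaw": 0},
    {"dp": [-1, 0, 12], "yaw": 0},
  ],
)

```text
time_s: 23.62
position: [0.5078, -0.1476, 0.1929]
ee_rot: [-0.0, 0.405, 0.914, -0.0]
ft_force: [-0.2, -0.3, -1.1]
opening: 0.0499
```

play_rows(
  series=[
    {"dp": [0, 0, 0.3], "yaw": 0},
    {"dp": [0, 0, 0.6], "yaw": 0},
    {"dp": [0, 0, 0.9], "yaw": 0},
    {"dp": [0, 0, 1.2], "yaw": 0},
    {"dp": [0, 0, 1.2], "yaw": 0},
  ],
)

```text
time_s: 24.25
position: [0.5078, -0.1475, 0.1918]
ee_rot: [-0.0, 0.405, 0.914, 0.0]
ft_force: [-0.2, 0.4, -0.9]
opening: 0.0501
```

play_rows(
  series=[
    {"dp": [0, 0, 0.4], "yaw": 0},
    {"dp": [0, 0, 0.8], "yaw": 0},
    {"dp": [0, 0, 1.2], "yaw": 0},
    {"dp": [0, 0, 1.6], "yaw": 0},
    {"dp": [0, 0, 1.6], "yaw": 0},
  ],
)

```text
time_s: 24.88
position: [0.5079, -0.1476, 0.1905]
ee_rot: [-0.0, 0.405, 0.914, -0.0]
ft_force: [-0.9, 1.4, 2.2]
opening: 0.0501
```

play_rows(
  series=[
    {"dp": [0, 0, 0], "yaw": 0},
    {"dp": [0, 0, 0], "yaw": 0},
    {"dp": [0, 0, 0], "yaw": 0},
    {"dp": [0, 0, 0], "yaw": 0},
    {"dp": [0, 0, 0], "yaw": 0},
  ],
  fingers=0.8,
)

```text
time_s: 25.5
position: [0.5079, -0.1475, 0.1901]
ee_rot: [-0.0, 0.405, 0.914, 0.0]
ft_force: [-0.1, -0.2, 0.0]
opening: 0.0685
```

play_rows(
  series=[
    {"dp": [0, 0, -10], "yaw": 0},
    {"dp": [0, 0, -35], "yaw": 0},
    {"dp": [0, 0, -70], "yaw": 0},
    {"dp": [0, 0, -105], "yaw": 0},
    {"dp": [0, 0, -115], "yaw": 0},
  ],
)

```text
time_s: 26.12
position: [0.509, -0.148, 0.3083]
ee_rot: [0.003, 0.405, 0.914, 0.0]
ft_force: [1.3, -0.8, 0.6]
opening: 0.0681
```

```bash
python3 -c "
from h import *
p=arm.get_image('side');save(p,'s13.png',(200,80,340,200),5)
cmd(.5464,.2726,.30,106.3)"
```

```text
dp [286.3 310.3   7.6] yaw -64.1 jaw 42.2 t 26.18 pos [ 0.5088 -0.1479  0.3082] q6 -1.10 F [-0.   0.2  1.1] op 0.0683
```

View pics/s13.png

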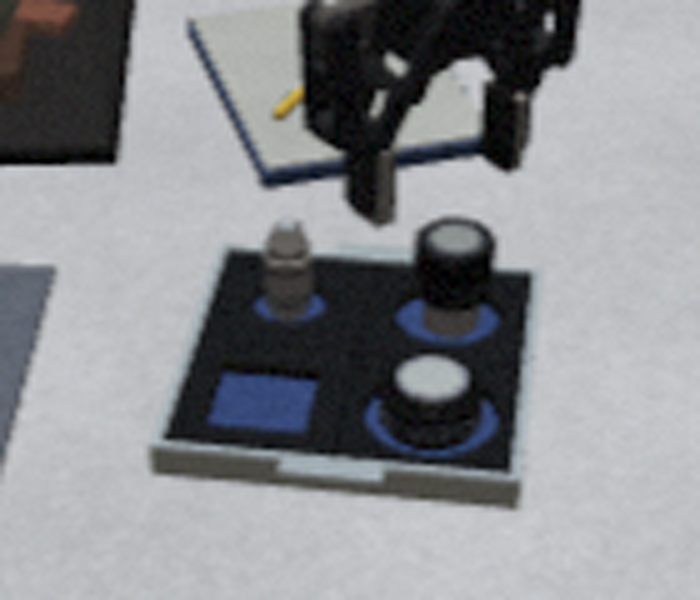

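The condenser is down in the large recess. Last is the cube.

play_rows(
  series=[
    {"dp": [25, 27, 0], "yaw": -8},
    {"dp": [60, 65, 0], "yaw": -16},
    {"dp": [97, 105, 0], "yaw": -24},
    {"dp": [134, 145, 0], "yaw": -32},
    {"dp": [171, 185, 0], "yaw": -40},
  ],
)

```text
time_s: 26.8
position: [0.5292, 0.105, 0.3036]
ee_rot: [-0.001, 0.066, 0.998, -0.0]
ft_force: [0.5, -0.4, -0.1]
opening: 0.0683
```

```bash
python3 -c "
from h import *
cmd(.5464,.2726,.30,106.3)"
```

```text
dp [  5.  168.4   3.5] yaw -23.8 jaw 82.5 t 26.80 pos [0.5292 0.105  0.3036] q6 -1.32 F [ 0.5 -0.4 -0.1] op 0.0683
```

play_rows(
  series=[
    {"dp": [1, 50, 0], "yaw": -8},
    {"dp": [3, 100, 0], "yaw": -16},
    {"dp": [4, 145, 0], "yaw": -24},
    {"dp": [4, 168, 0], "yaw": -24},
    {"dp": [4, 168, 0], "yaw": -24},
  ],
)

```text
time_s: 27.42
position: [0.5485, 0.2713, 0.304]
ee_rot: [-0.001, -0.141, 0.99, -0.0]
ft_force: [0.0, -1.0, 0.0]
opening: 0.0682
```

```bash
python3 -c "
from h import *
cmd(.5464,.2726,.182,106.3)"
```

```text
dp [  1.4   1.9 122. ] yaw -0.1 jaw 106.2 t 27.43 pos [0.5485 0.2713 0.304 ] q6 -1.47 F [ 0. -1.  0.] op 0.0682
```

play_rows(
  series=[
    {"dp": [1, 1, 40], "yaw": 0},
    {"dp": [1, 1, 80], "yaw": 0},
    {"dp": [1, 1, 108], "yaw": 0},
    {"dp": [1, 1, 119], "yaw": 0},
    {"dp": [1, 1, 119], "yaw": 0},
  ],
)

```text
time_s: 28.05
position: [0.5474, 0.2699, 0.1855]
ee_rot: [-0.001, -0.14, 0.99, -0.0]
ft_force: [0.0, 0.7, 0.8]
opening: 0.0685
```

```bash
python3 -c "
from h import *
p=arm.get_image('side');save(p,'s14.png',(180,230,340,370),4)
cmd(.5464,.2726,.183,106.3)"
```

```text
dp [1.  2.5 3.6] yaw -0.2 jaw 106.1 t 28.10 pos [0.548  0.2704 0.1866] q6 -1.46 F [-0.4  0.5  0.3] op 0.0685
```

View pics/s14.png

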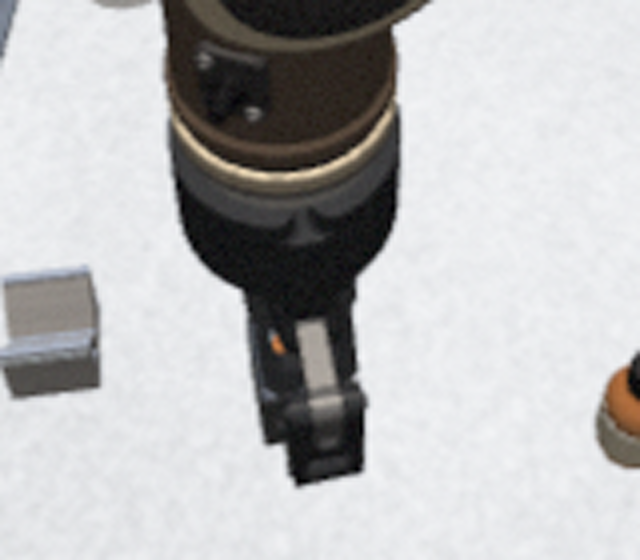

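play_rows(
  series=[
    {"dp": [1, 2, 3], "yaw": 0},
    {"dp": [1, 2, 3], "yaw": 0},
    {"dp": [1, 2, 3], "yaw": 0},
    {"dp": [1, 2, 3], "yaw": 0},
    {"dp": [1, 2, 3], "yaw": 0},
  ],
)

```text
time_s: 28.72
position: [0.5461, 0.2728, 0.1833]
ee_rot: [0.0, -0.141, 0.99, 0.0]
ft_force: [0.8, -1.4, 0.3]
opening: 0.068
```

play_rows(
  series=[
    {"dp": [0, 0, 0], "yaw": 0},
    {"dp": [0, 0, 0], "yaw": 0},
    {"dp": [0, 0, 0], "yaw": 0},
    {"dp": [0, 0, 0], "yaw": 0},
    {"dp": [0, 0, 0], "yaw": 0},
  ],
  fingers=0.0,
)

```text
time_s: 29.35
position: [0.5462, 0.2727, 0.1832]
ee_rot: [0.0, -0.141, 0.99, 0.0]
ft_force: [0.1, -0.1, 0.6]
opening: 0.0355
```

play_rows(
  series=[
    {"dp": [0, 0, -5], "yaw": 0},
    {"dp": [0, 0, -25], "yaw": 0},
    {"dp": [0, 0, -60], "yaw": 0},
    {"dp": [0, 0, -95], "yaw": 0},
    {"dp": [0, 0, -110], "yaw": 0},
  ],
)

```text
time_s: 29.98
position: [0.547, 0.2731, 0.297]
ee_rot: [0.003, -0.141, 0.99, 0.001]
ft_force: [0.5, 0.6, -0.9]
opening: 0.0355
```

```bash
python3 -c "
from h import *
p=arm.get_image('side');save(p,'s15.png',(180,200,340,370),3.5)
cmd(.5924,-.1540,.295,85.6)"
```

```text
dp [  76.  -422.9    2.1] yaw 20.6 jaw 106.2 t 30.02 pos [0.5473 0.2733 0.2979] q6 -1.46 F [0.6 0.  0.4] op 0.0357
```

View pics/s15.png

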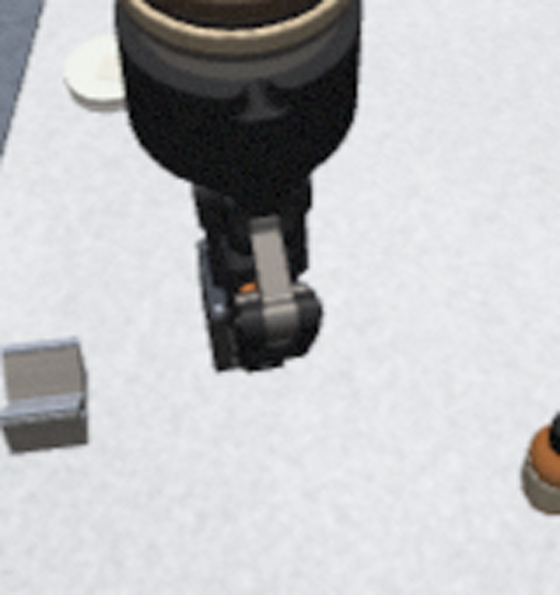

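```bash
python3 -c "
from h import *
np.set_printoptions(precision=1,suppress=True,linewidth=150)
p=arm.get_image('side');P=cloud(p);s=arm.sense();w,a,b,c=s['ee_rot'];M=R.from_quat([a,b,c,w]).as_matrix()
L=(P-s['position'])@M*1000
k=(abs(L[...,0])<40)&(abs(L[...,1])<60)&(L[...,2]>125)&(L[...,2]<190)&(p['range_z']>0)
Q=L[k];C=p['color'][k]
for lo in range(125,190,6):
  for ya,yb in((-60,-20),(-20,16),(16,60)):
    q=Q[(Q[:,2]>=lo)&(Q[:,2]<lo+6)&(Q[:,1]>=ya)&(Q[:,1]<yb)]
    if len(q)>3: print(lo,(ya,yb),len(q),'x',np.percentile(q[:,0],[2,98]),'y',np.percentile(q[:,1],[2,50,98]))
am=(C[:,0]>C[:,2]*1.8)&(C[:,0]>90);print('amber',am.sum(),Q[am].mean(0) if am.any() else '')
"
```

```text
125 (16, 60) 5 x [-14.5 -12.7] y [27.1 28.4 31.6]
137 (-20, 16) 68 x [-18.9  10.2] y [-16.    6.6  14.9]
137 (16, 60) 6 x [-18.7 -12.3] y [16.3 16.9 23.9]
143 (-20, 16) 18 x [-19.2 -13.9] y [-16.1   3.8  14.2]
143 (16, 60) 17 x [-18.9 -12.1] y [16.7 17.9 23.7]
149 (16, 60) 17 x [-19.   -2.7] y [16.2 17.8 27.6]
155 (-20, 16) 4 x [-19.2 -19.1] y [-9.8  1.9 14.8]
155 (16, 60) 33 x [-18.2   4.7] y [17.1 30.  31.9]
161 (-20, 16) 5 x [-19.2 -19.2] y [-13.6  -3.1  12.2]
161 (16, 60) 22 x [-18.5   3. ] y [17.  18.4 30.7]
167 (-20, 16) 6 x [-19.3 -19.2] y [-14.   -1.3  11.4]
167 (16, 60) 17 x [-18.7   2. ] y [17.1 18.2 25.1]
173 (16, 60) 12 x [-19.    6.2] y [17.4 18.1 18.6]
179 (16, 60) 5 x [-17.6  14.1] y [17.  18.  18.5]
amber 7 [ -2.9   7.7 141.6]
```

The cube is well centred in the grip, within 1 mm. Carrying it and turning it square to the tray.

play_rows(
  series=[
    {"dp": [7, -38, 0], "yaw": 3},
    {"dp": [16, -88, 0], "yaw": 6},
    {"dp": [25, -140, 0], "yaw": 9},
    {"dp": [35, -195, 0], "yaw": 12},
    {"dp": [45, -250, 0], "yaw": 15},
  ],
)

```text
time_s: 30.7
position: [0.5717, 0.0185, 0.2914]
ee_rot: [-0.001, -0.01, 1.0, 0.0]
ft_force: [1.7, 0.4, -1.7]
opening: 0.0353
```

```bash
python3 -c "
from h import *
cmd(.5924,-.1540,.295,85.6)"
```

```text
dp [ -17.2 -172.9   -3.7] yaw 5.5 jaw 91.1 t 30.70 pos [0.5717 0.0185 0.2914] q6 -1.63 F [ 1.7  0.4 -1.7] op 0.0353
```

play_rows(
  series=[
    {"dp": [-6, -55, 0], "yaw": 3},
    {"dp": [-11, -110, 0], "yaw": 5.5},
    {"dp": [-15, -150, 0], "yaw": 5.5},
    {"dp": [-18, -172, 0], "yaw": 5.5},
    {"dp": [-18, -172, 0], "yaw": 5.5},
  ],
)

```text
time_s: 31.32
position: [0.594, -0.1524, 0.2921]
ee_rot: [-0.001, 0.039, 0.999, 0.0]
ft_force: [0.1, -0.1, -1.5]
opening: 0.0353
```

```bash
python3 -c "
from h import *
cmd(.5924,-.1540,.207,85.6)"
```

```text
dp [ 1.3 -1.8 85.1] yaw -0.0 jaw 85.6 t 31.32 pos [ 0.594  -0.1524  0.2921] q6 -1.82 F [ 0.1 -0.1 -1.5] op 0.0353
```

play_rows(
  series=[
    {"dp": [1, -1, 30], "yaw": 0},
    {"dp": [1, -1, 58], "yaw": 0},
    {"dp": [1, -1, 74], "yaw": 0},
    {"dp": [1, -1, 82], "yaw": 0},
    {"dp": [1, -1, 82], "yaw": 0},
  ],
)

```text
time_s: 31.95
position: [0.5933, -0.1518, 0.211]
ee_rot: [-0.0, 0.037, 0.999, 0.0]
ft_force: [-0.9, -0.1, -1.5]
opening: 0.0353
```

```bash
python3 -c "
from h import *
p=arm.get_image('side');save(p,'s16.png',(200,80,340,200),5)
cmd(.5924,-.1540,.1932,85.6)"
```

```text
dp [ 1.1 -1.9 18.5] yaw 0.1 jaw 85.7 t 32.00 pos [ 0.5936 -0.1522  0.2117] q6 -1.82 F [ 0.1  0.5 -1.2] op 0.0355
```

View pics/s16.png

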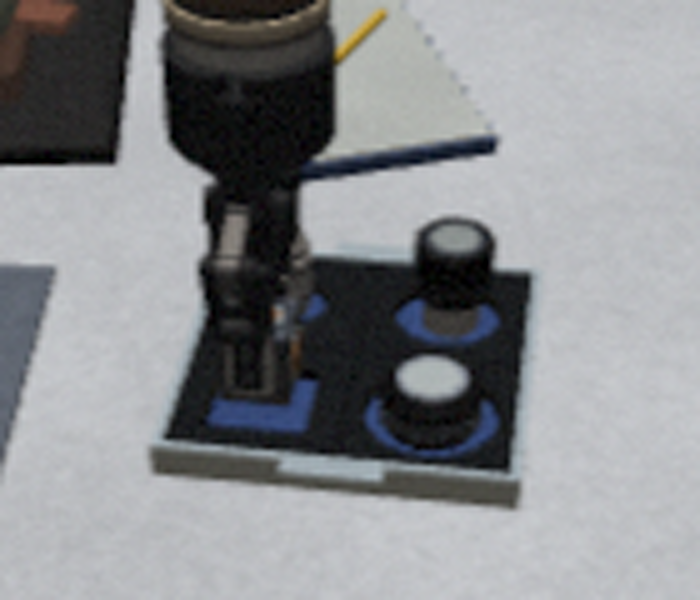

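play_rows(
  series=[
    {"dp": [2, -2, 3], "yaw": 0},
    {"dp": [2, -2, 8], "yaw": 0},
    {"dp": [2, -2, 12], "yaw": 0},
    {"dp": [2, -2, 15], "yaw": 0},
    {"dp": [2, -2, 15], "yaw": 0},
  ],
)

```text
time_s: 32.62
position: [0.5908, -0.1542, 0.1957]
ee_rot: [-0.0, 0.037, 0.999, 0.0]
ft_force: [0.4, -0.5, -1.1]
opening: 0.0357
```

play_rows(
  series=[
    {"dp": [0, 0, 0.6], "yaw": 0},
    {"dp": [0, 0, 1], "yaw": 0},
    {"dp": [0, 0, 1.4], "yaw": 0},
    {"dp": [0, 0, 1.8], "yaw": 0},
    {"dp": [0, 0, 1.8], "yaw": 0},
  ],
)

```text
time_s: 33.25
position: [0.591, -0.1543, 0.1944]
ee_rot: [-0.0, 0.037, 0.999, 0.0]
ft_force: [-0.1, -0.1, -0.4]
opening: 0.0351
```

play_rows(
  series=[
    {"dp": [0, 0, 0.4], "yaw": 0},
    {"dp": [0, 0, 0.8], "yaw": 0},
    {"dp": [0, 0, 1.2], "yaw": 0},
    {"dp": [0, 0, 1.6], "yaw": 0},
    {"dp": [0, 0, 1.6], "yaw": 0},
  ],
)

```text
time_s: 33.88
position: [0.5911, -0.1543, 0.1932]
ee_rot: [-0.0, 0.037, 0.999, -0.0]
ft_force: [-1.6, 0.1, 3.5]
opening: 0.0354
```

Contact at z 0.1932 m, as predicted. Releasing.

play_rows(
  series=[
    {"dp": [0, 0, -0.2], "yaw": 0},
    {"dp": [0, 0, -0.2], "yaw": 0},
    {"dp": [0, 0, -0.2], "yaw": 0},
    {"dp": [0, 0, -0.2], "yaw": 0},
    {"dp": [0, 0, -0.2], "yaw": 0},
  ],
  fingers=0.65,
)

```text
time_s: 34.5
position: [0.591, -0.1543, 0.1929]
ee_rot: [-0.0, 0.037, 0.999, 0.0]
ft_force: [-0.8, 0.0, -0.6]
opening: 0.0556
```

play_rows(
  series=[
    {"dp": [0, 0, -10], "yaw": 0},
    {"dp": [0, 0, -35], "yaw": 0},
    {"dp": [0, 0, -75], "yaw": 0},
    {"dp": [0, 0, -115], "yaw": 0},
    {"dp": [0, 0, -140], "yaw": 0},
  ],
)

```text
time_s: 35.12
position: [0.5917, -0.1545, 0.3364]
ee_rot: [0.002, 0.037, 0.999, -0.001]
ft_force: [0.5, -1.0, -0.8]
opening: 0.0558
```

play_rows(
  series=[
    {"dp": [45, 25, -5], "yaw": 0},
    {"dp": [90, 70, -10], "yaw": 0},
    {"dp": [130, 115, -15], "yaw": 0},
    {"dp": [170, 160, -20], "yaw": 0},
    {"dp": [200, 200, -20], "yaw": 0},
  ],
)

```text
time_s: 35.75
position: [0.405, 0.0614, 0.3541]
ee_rot: [0.001, 0.038, 0.999, 0.0]
ft_force: [1.1, 0.9, -0.5]
opening: 0.0552
```

```bash
python3 - <<'E'
from h import *
np.set_printoptions(precision=4,suppress=True)
cmd(.4,.0,.3)
C={'obj':(.5859,-.2387),'eye':(.5012,-.2322),'con':(.5077,-.1475),'cube':(.5924,-.154),'loupe':(.548,.048),'vb':(.6505,.262)}
for n in("top","side"):
    p=arm.get_image(n);P=cloud(p)
    save(p,n+"9.png",(280,110,400,230) if n=="top" else (200,80,340,200),5)
    save(p,n+"9f.png")
    for k,c in C.items():
        lo=.021 if k in('obj','eye','con','cube') else .006
        Q=P[(np.hypot(P[...,0]-c[0],P[...,1]-c[1])<.035)&(P[...,2]>lo)&(P[...,2]<.09)]
        if len(Q)<5: print(n,k,len(Q));continue
        zt=np.percentile(Q[:,2],95);T=Q[Q[:,2]>zt-.006]
        print(n,k,len(Q),"zt %.3f"%zt,"mid",(Q.min(0)+Q.max(0))[:2]/2,"top",T.mean(0)[:2], cv2.minAreaRect((T[:,:2]*1000).astype(np.float32))[1:] if k in('cube','vb') else '')
E
```

```text
dp [  0.5 -61.7  54. ] yaw 0.0 jaw 85.7 t 35.75 pos [0.405  0.0614 0.3541] q6 -1.45 F [ 1.1  0.9 -0.5] op 0.0552
top obj 147 zt 0.065 mid [ 0.5813 -0.2405] top [ 0.5866 -0.2373] 
top eye 340 zt 0.065 mid [ 0.4997 -0.2275] top [ 0.4988 -0.2317] 
top con 422 zt 0.040 mid [ 0.5105 -0.1469] top [ 0.5072 -0.1464] 
top cube 311 zt 0.053 mid [ 0.5955 -0.159 ] top [ 0.5908 -0.1535] ((36.49445724487305, 35.680458068847656), 85.08842468261719)
top loupe 367 zt 0.046 mid [0.5487 0.0468] top [0.5484 0.0469] 
top vb 294 zt 0.037 mid [0.6502 0.2619] top [0.6492 0.2636] ((34.676353454589844, 37.164146423339844), 11.221729278564453)
side obj 143 zt 0.062 mid [ 0.588  -0.2323] top [ 0.5872 -0.2346] 
side eye 280 zt 0.063 mid [ 0.5006 -0.2326] top [ 0.5003 -0.23  ] 
side con 285 zt 0.039 mid [ 0.5087 -0.1421] top [ 0.5086 -0.1426] 
side cube 283 zt 0.051 mid [ 0.5914 -0.1521] top [ 0.5916 -0.1504] ((37.98734664916992, 35.92667007446289), 86.18492889404297)
side loupe 458 zt 0.044 mid [0.5501 0.0512] top [0.549  0.0496] 
side vb 684 zt 0.036 mid [0.65   0.2619] top [0.6507 0.2615] ((35.02444839477539, 38.201812744140625), 12.062359809875488)
```

View pics/side9.png

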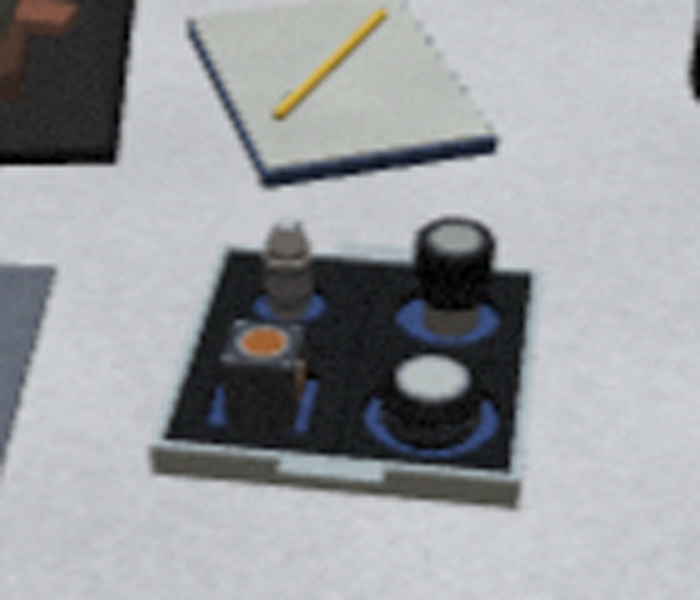

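View pics/top9.png

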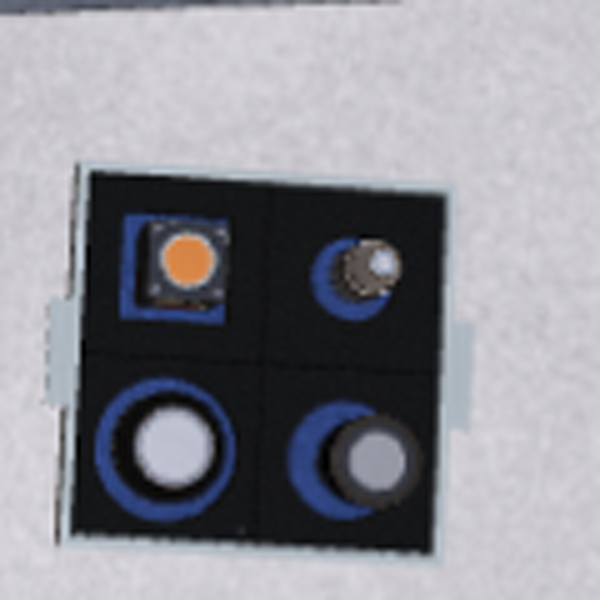

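View pics/side9f.png

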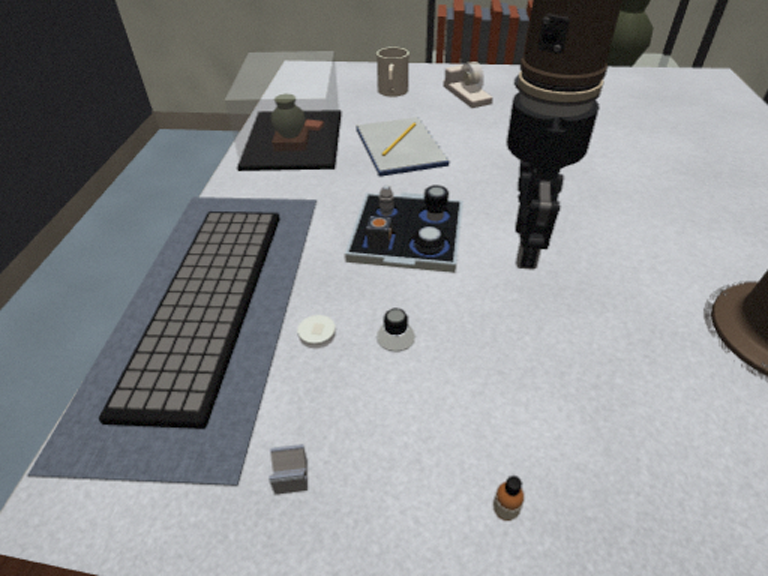

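All four are upright in their recesses. Heights match being fully down, and the loupe, V-block, puck and bottle are where they were. I'll let the arm come to rest, then hand in.

play_rows(
  series=[
    {"dp": [0, 0, 0], "yaw": 0},
    {"dp": [0, 0, 0], "yaw": 0},
    {"dp": [0, 0, 0], "yaw": 0},
    {"dp": [0, 0, 0], "yaw": 0},
    {"dp": [0, 0, 0], "yaw": 0},
  ],
)

```text
time_s: 36.48
position: [0.4068, 0.0598, 0.3528]
ee_rot: [-0.0, 0.038, 0.999, -0.0]
ft_force: [0.3, -0.4, -0.9]
opening: 0.0551
```

```bash
python3 -c "
from h import *
print(arm.close_job())"
```

```text
the job is handed in; nothing more can be done
None
```

The objective, eyepiece, condenser lens and filter cube are each upright and fully down in their own recesses. I handed the job in at about 36.5 s of the 102 s allowed. Each part was lowered until light contact (2–6 N reading) at the predicted height, then released, so none was dropped.

**Heights:** the tops measured 65/62 mm (objective), 65/63 mm (eyepiece), 40/39 mm (condenser) and 53/51 mm (cube) in the top and side cameras. Seated, they should be 64, 62, 38 and 50 mm. The top camera already read about 2–3 mm high before I moved anything.

**Position:** the parts sit within about 2 mm of their recess centres by the top camera and the tool pose at release. The side camera reads them up to 5 mm toward itself, since it mostly sees their near sides. The cube is square to the tray to about 1°.

**Left alone:** the loupe and V-block measured within about 1 mm and 1° of their starting poses.

One move disagreed with its command: on the first descent the arm ended about 4–5 mm to one side. I corrected that before gripping, and no later move drifted that far. None of the checks I made failed.

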